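# Open up the stall's drinks cool box

## Robot

A 6-joint arm with a two-finger parallel gripper is mounted at the origin on the work surface. World frame = base frame: x ahead of the robot, y to its left, z up, the work surface at z = 0. Lengths are in m, angles in rad, forces in N, time in s.
With the tool pointing down it reaches from about 0.275 to 0.725 m from the base axis. Payload 15.9 kg.
Tool frame: the origin (TCP) lies midway between the tips of the shut fingers; the grasp point (between the pads) lies 19 mm behind it; z points along the fingers, y is the line along which they close (so a half turn about z gives the same grasp; the last joint's range is limited). The gripper opens to 85 mm and grips with 20 to 120 N. Pads are 22 mm wide; open, the fingers measure 114 mm over their backs; the gripper's body (76 mm by 85 mm) begins 54 mm behind the grasp point. The pads swing forward as they close: fully open they stand 13 mm farther back than shut.
Start: joints at [1.169, 0.213, -0.034, 1.323, 0, 1.571], TCP at [0.196, 0.46, 0.231] pointing down, gripper open.
Joint ranges: [-2.98, 2.98], [-0.74, 1.72], [-1.14, 1.35], [-2.1, 2.04], [-1.57, 1.44], [-3.14, 3.14]. Speed limits (rad/s): [1.89, 1.89, 2.39, 2.57, 3.14, 3.14].

## Interface

Orientations are given as a unit quaternion [w, x, y, z].
In Python, from bench import sense, capture, camera_model, job_done gives the robot as it stands.
- The arm moves only by the tool servo_tool, never from a script. Its argument "targets" is a list of rows, each a list of 7 numbers: the opening, from 0 (shut) to 1 (fully open), then the shift along the world's x, y, z in m, then the turn, a rotation vector about the world's x, y, z in degrees. In form: [[jaw, dx, dy, dz, wx, wy, wz], ...]. A call has 1 to 8 rows; each row shifts and turns the commanded pose from where the row before left it; what a row does not reach is not made up. A row lasts 1/8 s, in which the tool goes at most 62.5 mm and 10.7 degrees, less where a joint would pass 70% of its speed; a pose out of reach is approached as far as the arm can. A call is refused whole if a number of a shift passes 0.0625 or a number of a turn 10.7, either way. A call with a gripper value outside its range is refused whole. The fingers move at their own pace and stop on an object; the grip force is fixed at half the most. Time passes only in rows, so rows that do not move let the fingers close. It gives the time, the measured TCP pose, the force, the opening and the grip force at its end, in the units of the state.
- sense(): the state, without advancing time (a new reading comes with each control period).
- capture(name): name is "scene" or "top" or "wrist"; returns the picture (480x640x3 uint8, red, green, blue); there is no depth.
- camera_model(name): a dict with "K" (3x3 intrinsics, pixels), "R" (3x3) and "t" (3): a world point X has camera coordinates R X + t. Camera axes: x right, y down, z forward; pixel columns grow to the right and rows downward; lengths in m; the calibration is good to about 2 mm. A picture is of the moment at which its call begins: read the wrist's pose just before it. camera_model takes no time and is no camera call; for the wrist camera it gives the pose at the moment of the call.
- job_done(): hands the job in; it is judged then, once.
The state is a dict: "time_s": time; "joint_pos": joint angles; "qd": joint speeds; "tau": joint torques, N m; "ee_pos": TCP position; "ee_rot": TCP orientation; "wrist_force": force on the tool from outside, world axes, zero at the start; "ft_torque": the same for the moment, N m; "width": finger opening in m; "grasp_force": force on a finger pad.
Only numpy, scipy, OpenCV 4.12 (cv2) and the standard library are available. Lean on these libraries where they do the work, as an engineer would, in place of code of your own. Each camera call takes 0.05 s, during which the arm holds its last target. There are 200 camera calls.

## Task

Open the drinks cool box for the day: raise its lid by the front bar until it stands upright, lift it straight up off its hinge pins, and lay it down gently so that it lies flat on the clear table to the left of the box, either face up. Then gently stand the loose drinks can from the table upright in the empty end of the box, beside the two cans already in it, and let go. Do not knock over or push aside anything else on the table.

Things in the scene. Friction and masses are not known exactly. Their poses are not given: they have to be found in the camera images.
- coolbox: small insulated cool box, dull blue-grey, white liner, fixed, 150 mm deep (x), 250 wide (y), rim 115 mm high. Origin: middle of its underside; -x front (to the robot), +x hinge side, +y its left seen from the robot. Inside 122 x 222 mm, floor 12 mm above the table. The table is clear for 320 mm beyond its left side, from 0.42 to 0.72 m ahead of the robot
- pin_axis (a point): on the common axis of the two hinge pins, midway between them: 89 mm behind the box's middle, 127 mm above the table, axes as the box. The steel pins, 8 mm diameter, lie along y behind the rear wall at y = -80 and +80 mm, each between two lug cheeks 133 mm high, with stop fins 13 mm behind the axis, 155 mm high
- free_end (a point): on the box's inner floor, middle of the empty end: 50 mm to the right (-y) of the box's middle, 12 mm above the table
- lid: grey loose lid, 156 x 256 x 22 mm, about 0.36 kg, with a white plug 10 mm deep, 114 x 214 mm, below, that sits in the box's mouth when shut. Origin: middle of its flat underside (at rim height when shut); axes as the box when shut. It swings up about the pins, front edge upwards. About 6 degrees beyond vertical it leans on the stop fins and stays; otherwise it falls
- lid_bar (a point): middle of the lid's black round front bar, 12 mm diameter, 105 mm long along y, 34 mm ahead of the lid's front edge (28 mm gap), lid z 16 mm: 131 mm above the table when shut, 201 mm from the hinge axis. Pinched from above, fingers front and back, it turns between them, so they can stay pointing down as the lid swings up or is laid down. Plug down on the table it is 26 mm high
- lid_jaws (a point): on the lid, where the pin axis runs through its two rear jaws when shut: lid x 89 mm, z 12 mm. The jaws end 12 mm further on and open only to lid +x, with 2 mm play: shut, the pins stop lifting and the plug stops sliding; with the lid vertical the jaws open downwards and it lifts straight off, clear of the pins after 20 mm
- can: the loose mini drinks can, plain aluminium, 53 mm diameter, 88 mm tall, 0.17 kg, standing on the table to the right of the box; the only can on the table. Origin: middle of its underside, z up
- inside_a: a like can, standing in the left (+y) end of the box, towards the front. Origin: middle of its underside
- inside_b: a like can, standing in the left (+y) end of the box, towards the rear. Origin: middle of its underside
- jar: squat amber glass jar with a steel cap, 48 mm diameter, 75 mm tall, near the loose can: leave alone. Origin: middle of its underside
- water_a: water bottle, 62 mm diameter, 195 mm tall, standing at the left of the table: leave alone. Origin: middle of its underside
- water_b: a second water bottle of the same size further left: leave alone. Origin: middle of its underside
- cups: stack of paper cups, 74 mm across, 117 mm tall, at the near right: leave alone. Origin: middle of its underside
- plate: white plate, 156 mm across, with a cupcake, 50 mm tall in all, at the near left: leave alone. Origin: middle of its underside
- tongs: steel serving tongs, 220 mm long, lying flat at the left: leave alone. Origin: middle, at table height

How it is judged:
On the way, in this order (a step that is already met when the one before it is completed fails the run):
1. the lid stands upright (within 15 degrees) with its jaws still on the pins (angle between the z axis of lid and the x axis of coolbox, either way round below 0.26 rad and distance between lid_jaws and pin_axis below 0.01 m), for 0.1 s.
2. the lid, still upright (within 20 degrees), is lifted off the pins (jaws over 20 mm higher, still above them) (angle between the z axis of lid and the x axis of coolbox, either way round below 0.35 rad and z of lid_jaws in the frame of pin_axis above 0.02 m and horizontal distance between lid_jaws and pin_axis below 0.035 m), for 0.05 s.
3. the lid lies flat and still on the table left of the box (angle between the z axis of lid and the z axis of coolbox, either way round below 0.09 rad and height (world z) of lid below 0.032 m and y of lid in the frame of coolbox above 0.18 m and linear speed of lid below 0.03 m/s), for 0.2 s.
At the end, for the whole second after the job is handed in: The lid lies at rest flat on the table (within 5 degrees, either face up) to the left of the box; the loose can stands upright (within 6 degrees) at rest on the box's inner floor in its empty end; the two cans that were in the box still stand on its floor; all is let go (all of step 3 and z of can in the frame of coolbox between 0.006 and 0.018 m and angle between can's own z axis and vertical below 0.1 rad and x of can in the frame of coolbox between -0.06 and 0.06 m and y of can in the frame of coolbox between -0.11 and 0.05 m and linear speed of can below 0.03 m/s and angle between each of inside_a, inside_b's own z axis and vertical below 0.15 rad and z of each of inside_a, inside_b in the frame of coolbox below 0.02 m); the robot touches nothing.
It fails at once if the lid is dropped or let fall over onto the table (over 0.6 m/s within 100 mm of it) (height (world z) of lid below 0.1 m and linear speed of lid above 0.6 m/s).
It fails at once if the can is dropped into the box (over 0.6 m/s low inside it) (horizontal distance between can and coolbox below 0.12 m and height (world z) of can below 0.05 m and linear speed of can above 0.6 m/s).
It fails at once if another thing on the table is knocked over or pushed more than 30 mm (distance of any of jar, water_a, water_b, cups, plate, tongs from where it was at the start of the episode above 0.03 m or angle between any of jar, water_a, water_b, cups's own z axis and vertical above 0.5 rad).
It also fails if it takes over 72 s, if anything falls off the work surface, if the arm or the gripper's body presses on something with over 40 N, if the wrist force passes 120 N, or if a joint passes its speed limit or range.

## Working session

There is one attempt and no reset: what is moved stays moved. The work goes in short steps, Python scripts to look and compute and a tool call to move; the robot and the scene stay as the last step left them, time stands still between calls to the robot, and variables do not carry over. Pictures are saved under pics/ and viewed, at most 10 in all, crops included, and the job is handed in when it is done.

Besides the shell and the picture viewer there is one more tool, called after "Request:" as a command line: name --pt "numbers of a row" for each row, then --argument value for the rest. servo_tool: Moves the arm, as the interface text tells. Its arguments: {"type":"object","properties":{"targets":{"type":"array"}},"required":["targets"]}

```bash
mkdir -p pics
python3 - <<'E'
from bench import *
import cv2,numpy as np
s=sense();print(s)
for n in("scene","top"):
    m=camera_model(n);print(n,m)
    cv2.imwrite(f"pics/{n}0.png",capture(n)[:,:,::-1])
E
```

```text
{'time_s': 0.0, 'joint_pos': array([ 1.16898300e+00,  2.13352701e-01, -3.50384803e-02,  1.32348422e+00,
        2.28195309e-05,  1.57084071e+00]), 'qd': array([-0.00063754, -0.00139953,  0.00060076,  0.00128907, -0.0021319 ,
        0.00021699]), 'tau': array([-1.04031140e-03, -6.86166072e+01,  4.87116587e+01,  1.76836835e-02,
       -7.28434247e-05,  1.38206140e-06]), 'ee_pos': array([0.19541051, 0.45988107, 0.23082606]), 'ee_rot': array([-1.18837357e-04,  1.99579561e-01,  9.79881476e-01, -5.26410174e-04]), 'wrist_force': array([ 0.53909159,  0.44634613, -0.6643182 ]), 'ft_torque': array([0.04334103, 0.00868002, 0.00638319]), 'grasp_force': 0.0, 'width': 0.08518461038107951}
scene {'K': array([[458.26038573,   0.        , 327.88694311],
       [  0.        , 458.26038573, 244.50440726],
       [  0.        ,   0.        ,   1.        ]]), 'R': array([[-0.58434204,  0.81146991,  0.00780766],
       [ 0.70137705,  0.50985648, -0.49811304],
       [-0.40818454, -0.28559228, -0.86707695]]), 't': array([ 0.2412012 , -0.31756241,  1.38263382])}
top {'K': array([[440.38967918,   0.        , 322.71220609],
       [  0.        , 440.38967918, 237.04628064],
       [  0.        ,   0.        ,   1.        ]]), 'R': array([[ 0.01323419, -0.99973827,  0.01866128],
       [-0.99697279, -0.014623  , -0.07636379],
       [ 0.07661669, -0.01759417, -0.99690538]]), 't': array([0.05561478, 0.49889108, 1.17537478])}
```

View pics/scene0.png

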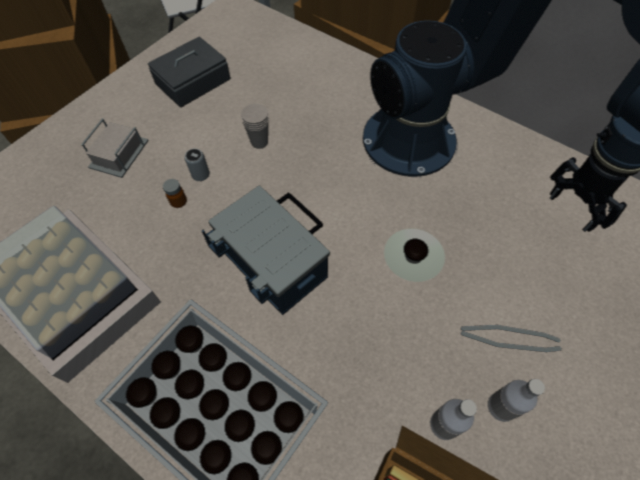

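View pics/top0.png

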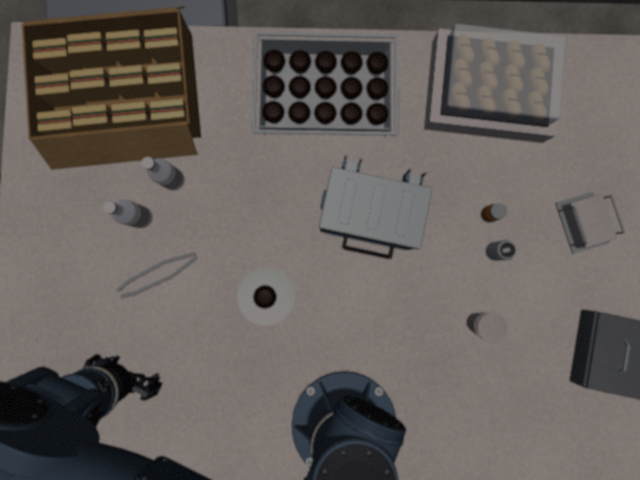

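The scene view shows the shut box in the middle (~265,250), the bar at (300,212), the can at (197,163) and the jar at (175,193). In the top view the lid corners are about (331,168), (431,185), (423,249) and (320,233). The bar runs (343,246)–(392,255), with the can top at (506,249), the jar cap at (497,211) and the plate at (266,296).

```bash
cat > h.py <<'E'
from bench import *
import cv2,numpy as np
np.set_printoptions(precision=4,suppress=True)
def ray(m,u,v,z):
    d=m["R"].T@np.linalg.inv(m["K"])@np.array([u,v,1.]);c=-m["R"].T@m["t"]
    return c+d*(z-c[2])/d[2]
def proj(m,X):
    p=m["K"]@(m["R"]@np.array(X)+m["t"]);return p[:2]/p[2]
E
python3 - <<'E'
from h import *
im=cv2.imread("pics/top0.png");m=camera_model("top")
b,g,r=[im[:,:,i].astype(int) for i in range(3)]
roi=np.zeros(b.shape,np.uint8);roi[140:270,300:450]=1
lid=((b-r>-2)&(g>105)&(roi>0)).astype(np.uint8)
print(im[210,370],im[210,300],im[250,368],im[249,500],im[249,506],im[211,497])
lid=cv2.morphologyEx(lid,cv2.MORPH_OPEN,np.ones((7,7)))
c=max(cv2.findContours(lid,0,2)[0],key=cv2.contourArea)
P=np.array([ray(m,u,v,.137)[:2] for u,v in c[:,0]],np.float32)
R=cv2.minAreaRect(P*1000);print("lid",R)
dark=((im.max(2)<70)&(roi>0)).astype(np.uint8);dark[:232]=0
c=max(cv2.findContours(dark,0,2)[0],key=cv2.contourArea);print(cv2.minAreaRect(c))
P=np.array([ray(m,u,v,.131)[:2] for u,v in c[:,0]],np.float32);print("bar",cv2.minAreaRect(P*1000))
for n,u,v,z in(("can",506,249,.088),("jar",497,211,.075),("cups",490,326,.117),("plate",266,296,.01),("wa",152,164,.195),("wb",110,208,.195),("t",157,275,.005)):print(n,ray(m,u,v,z))
m=camera_model("scene")
for n,u,v,z in(("can",195,155,.088),("jar",172,186,.075)):print(n,ray(m,u,v,z))
big=cv2.resize(im[140:270,300:540],None,fx=3.3,fy=3.3,interpolation=2);cv2.imwrite("pics/crop.png",big)
E
```

```text
[124 123 120] [113 118 126] [65 67 73] [66 64 64] [111 110 110] [97 98 98]
lid ((576.9682006835938, -66.53384399414062), (252.51925659179688, 175.05752563476562), 79.00898742675781)
((366.80682373046875, 245.60784912109375), (89.40303802490234, 16.003477096557617), 12.011478424072266)
bar ((469.9238586425781, -44.19758605957031), (219.89987182617188, 39.42729187011719), 78.7958984375)
can [ 0.4689 -0.4073  0.088 ]
jar [ 0.5687 -0.3911  0.075 ]
cups [ 0.2765 -0.3512  0.117 ]
plate [0.3371 0.2132 0.01  ]
wa [0.6488 0.4643 0.195 ]
wb [0.5443 0.5558 0.195 ]
t [0.3896 0.5093 0.005 ]
can [ 0.4653 -0.4031  0.088 ]
jar [ 0.5706 -0.3882  0.075 ]
```

View pics/crop.png

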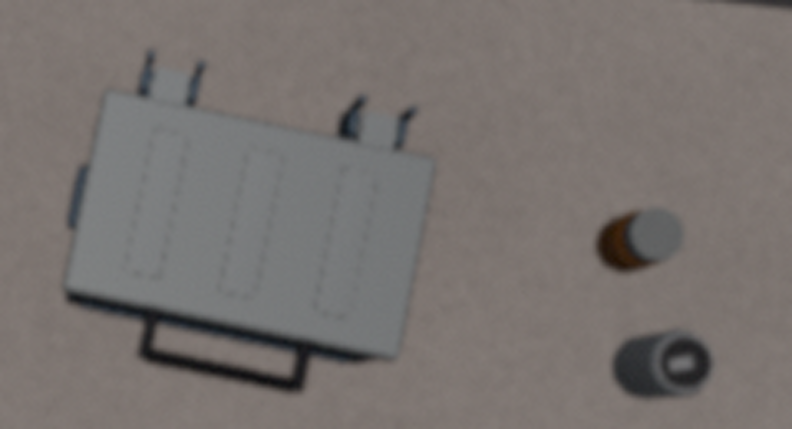

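The crop shows the lid corners at crop px (107,90), (433,158), (398,357) and (66,292), and the bar's front corners at (145,353) and (298,386). The can top's centre is at (682,362) and the jar cap at (655,236).

Run:
```python
from h import *
m=camera_model("top")
f=lambda u,v,z:ray(m,300+u/3.3,140+v/3.3,z)[:2]
C=[f(*p,.137) for p in((107,90),(433,158),(398,357),(66,292))]
print([np.linalg.norm(C[i]-C[i-1]) for i in range(4)])
c=np.mean(C,0);ay=C[0]-C[1]+C[3]-C[2];ax=C[0]-C[3]+C[1]-C[2]
y1=np.degrees(np.arctan2(-ay[0],ay[1]));y2=np.degrees(np.arctan2(ax[1],ax[0]));print(c,y1,y2)
y=np.radians(.65*y1+.35*y2);X=np.array([np.cos(y),np.sin(y)]);Y=np.array([-X[1],X[0]])
b=np.array([f(149,351,.131),f(298,383,.131)]);print("bar",b,b.mean(0),np.linalg.norm(b[0]-b[1]),"pred",c-112*X/1e3)
print("can",f(682,362,.088),"jar",f(655,236,.075))
print("pin",c+.089*X,"free",c-.05*Y)
```

```text
[np.float64(0.15511872995383455), np.float64(0.2496417345852223), np.float64(0.15212712069200923), np.float64(0.2508232798718294)]
[ 0.5631 -0.0657] -10.608271131665255 -10.416516438391584
bar [[ 0.4673  0.0092]
 [ 0.4451 -0.1019]] [ 0.4562 -0.0464] 0.11333771318599337 pred [ 0.4529 -0.0452]
can [ 0.4671 -0.4089] jar [ 0.5674 -0.395 ]
pin [ 0.6505 -0.082 ] free [ 0.5539 -0.1149]
```

Request:
servo_tool --pt "1 0.0218 -0.0422 0.005 0 0 -6.45" --pt "1 0.0218 -0.0422 0.005 0 0 -6.45" --pt "1 0.0218 -0.0422 0.005 0 0 -6.45" --pt "1 0.0218 -0.0422 0.005 0 0 -6.45" --pt "1 0.0218 -0.0422 0.005 0 0 -6.45" --pt "1 0.0218 -0.0422 0.005 0 0 -6.45" --pt "0.28 0.0218 -0.0422 0.005 0 0 -6.45" --pt "0.28 0.0218 -0.0422 0.005 0 0 -6.45"

```text
time_s: 1.1
ee_pos: [0.3703, 0.1211, 0.2714]
ee_rot: [-0.0, 0.608, 0.794, -0.0]
wrist_force: [0.0, 0.2, 1.4]
width: 0.0517
grasp_force: 0.0
```

Request:
servo_tool --pt "0.28 0.0218 -0.0422 0 0 0 -6.45" --pt "0.28 0.0218 -0.0422 0 0 0 -6.45" --pt "0.28 0.0218 -0.0422 0 0 0 -6.45" --pt "0.28 0.0218 -0.0422 0 0 0 -6.45" --pt "0.28 0 0 0 0 0 0" --pt "0.28 0 0 0 0 0 0"

```text
time_s: 1.85
ee_pos: [0.4568, -0.046, 0.271]
ee_rot: [-0.0, 0.768, 0.64, -0.0]
wrist_force: [-0.3, -0.3, 0.3]
width: 0.024
grasp_force: 0.0
```

Run:
```python
from h import *
s=sense();print(s["ee_pos"],s["ee_rot"],s["width"],s["joint_pos"])
m=camera_model("wrist");print("cam",-m["R"].T@m["t"],m["R"])
cv2.imwrite("pics/w1.png",capture("wrist")[:,:,::-1])
print("pred bar px",proj(m,[.456,-.046,.131]))
```

```text
[ 0.4568 -0.046   0.271 ] [-0.0004  0.7683  0.6401 -0.0002] 0.02398680930715234 [-0.1006  0.1257 -0.0397  1.4062  0.0002  1.6518]
cam [0.4694 0.023  0.4129] [[ 0.9836 -0.1802 -0.0009]
 [-0.173  -0.9457  0.2751]
 [-0.0504 -0.2704 -0.9614]]
pred bar px [320.6951 224.6606]
```

View pics/w1.png

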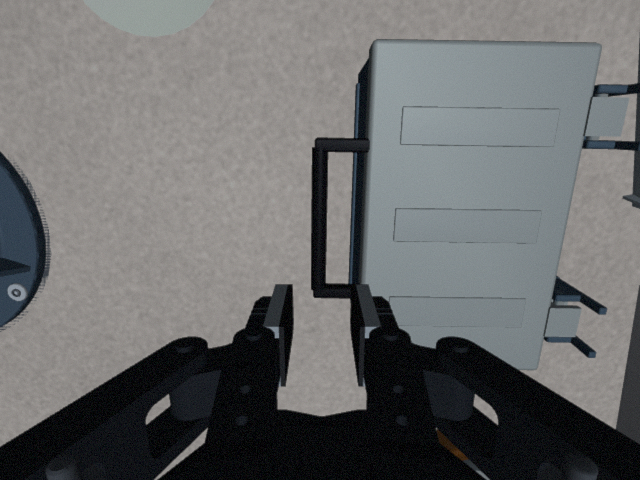

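The wrist view shows the bar from (320,145) to (319,292). The lid corners are at (374,41), (600,44) and (537,369), and the fingers hang either side of the bar line.

Run:
```python
from h import *
m=camera_model("wrist")
a=ray(m,320,145,.131);b=ray(m,319,291,.131);print(a,b,(a+b)/2,np.linalg.norm(a-b))
d=a-b;print("yaw bar",np.degrees(np.arctan2(-d[0],d[1])))
A=ray(m,375,41,.137);B=ray(m,600,44,.137);C=ray(m,537,369,.137)
print(np.linalg.norm(A-B),np.linalg.norm(B-C),(A+C)/2)
d=B-C;print("yaw rear",np.degrees(np.arctan2(-d[0],d[1])));d=B-A;print("yaw side",np.degrees(np.arctan2(d[1],d[0])))
```

```text
[0.4663 0.0134 0.131 ] [ 0.4446 -0.1002  0.131 ] [ 0.4554 -0.0434  0.131 ] 0.11571437649799057
yaw bar -10.79681570521418
0.15016951559475925 0.25065059412725854 [ 0.5646 -0.0642  0.137 ]
yaw rear -10.87897325046916
yaw side -11.030140168034267
```

Request:
servo_tool --pt "0.28 -0.0014 0.0016 -0.026 0 0 -0.4" --pt "0.28 0 0 -0.026 0 0 0" --pt "0.28 0 0 -0.026 0 0 0" --pt "0.28 0 0 -0.026 0 0 0" --pt "0.28 0 0 -0.026 0 0 0" --pt "0.28 0 0 -0.026 0 0 0" --pt "0.28 0 0 0 0 0 0"

```text
time_s: 2.78
ee_pos: [0.4543, -0.0436, 0.1144]
ee_rot: [-0.001, 0.77, 0.638, -0.001]
wrist_force: [-0.0, 0.0, 0.2]
width: 0.0238
grasp_force: 0.0
```

Request:
servo_tool --pt "0 0 0 0 0 0 0" --pt "0 0 0 0 0 0 0" --pt "0 0 0 0 0 0 0" --pt "0 0 0 0 0 0 0"

```text
time_s: 3.28
ee_pos: [0.4561, -0.0444, 0.1162]
ee_rot: [0.0, 0.771, 0.637, 0.001]
wrist_force: [-3.4, 2.6, 8.3]
width: 0.0096
grasp_force: 59.4
```

Run:
```python
import numpy as np
n=32;s=np.arange(n+1)/n;s=s*s*(3-2*s)*.5+s*.5
p=np.radians(1.14+s*91);h=-.201*np.cos(p);z=.201*np.sin(p)
P=np.c_[h*.9823,h*-.1874,z];D=np.diff(np.round(P,4),axis=0)
for k in range(0,n,8):print([[0]+[round(float(v),4) for v in d]+[0,0,0] for d in D[k:k+8]])
```

```text
[[0, 0.0002, -0.0001, 0.0054, 0, 0, 0], [0, 0.0004, 0.0, 0.0064, 0, 0, 0], [0, 0.0006, -0.0002, 0.0071, 0, 0, 0], [0, 0.0011, -0.0002, 0.0078, 0, 0, 0], [0, 0.0014, -0.0003, 0.0085, 0, 0, 0], [0, 0.002, -0.0003, 0.009, 0, 0, 0], [0, 0.0026, -0.0005, 0.0095, 0, 0, 0], [0, 0.0031, -0.0006, 0.0098, 0, 0, 0]]
[[0, 0.0039, -0.0008, 0.0101, 0, 0, 0], [0, 0.0045, -0.0008, 0.0102, 0, 0, 0], [0, 0.0053, -0.001, 0.0103, 0, 0, 0], [0, 0.006, -0.0012, 0.0102, 0, 0, 0], [0, 0.0067, -0.0012, 0.01, 0, 0, 0], [0, 0.0074, -0.0015, 0.0097, 0, 0, 0], [0, 0.008, -0.0015, 0.0093, 0, 0, 0], [0, 0.0086, -0.0016, 0.0088, 0, 0, 0]]
[[0, 0.0092, -0.0018, 0.0083, 0, 0, 0], [0, 0.0096, -0.0018, 0.0076, 0, 0, 0], [0, 0.0099, -0.0019, 0.007, 0, 0, 0], [0, 0.0102, -0.002, 0.0063, 0, 0, 0], [0, 0.0104, -0.0019, 0.0055, 0, 0, 0], [0, 0.0103, -0.002, 0.0047, 0, 0, 0], [0, 0.0103, -0.002, 0.0041, 0, 0, 0], [0, 0.0101, -0.0019, 0.0033, 0, 0, 0]]
[[0, 0.0099, -0.0019, 0.0026, 0, 0, 0], [0, 0.0094, -0.0018, 0.0021, 0, 0, 0], [0, 0.009, -0.0017, 0.0015, 0, 0, 0], [0, 0.0084, -0.0016, 0.001, 0, 0, 0], [0, 0.0077, -0.0015, 0.0006, 0, 0, 0], [0, 0.007, -0.0013, 0.0003, 0, 0, 0], [0, 0.0062, -0.0012, 0.0, 0, 0, 0], [0, 0.0054, -0.001, -0.0001, 0, 0, 0]]
```

Request:
servo_tool --pt "0 0.0002 -0.0001 0.0054 0 0 0" --pt "0 0.0004 0.0 0.0064 0 0 0" --pt "0 0.0006 -0.0002 0.0071 0 0 0" --pt "0 0.0011 -0.0002 0.0078 0 0 0" --pt "0 0.0014 -0.0003 0.0085 0 0 0" --pt "0 0.002 -0.0003 0.009 0 0 0" --pt "0 0.0026 -0.0005 0.0095 0 0 0" --pt "0 0.0031 -0.0006 0.0098 0 0 0"

```text
time_s: 4.28
ee_pos: [0.4671, -0.0467, 0.1794]
ee_rot: [-0.0, 0.771, 0.637, -0.0]
wrist_force: [-3.2, 2.2, -3.1]
width: 0.01
grasp_force: 58.4
```

Forces are small, so I carry on along the arc.

Request:
servo_tool --pt "0 0.0039 -0.0008 0.0101 0 0 0" --pt "0 0.0045 -0.0008 0.0102 0 0 0" --pt "0 0.0053 -0.001 0.0103 0 0 0" --pt "0 0.006 -0.0012 0.0102 0 0 0" --pt "0 0.0067 -0.0012 0.01 0 0 0" --pt "0 0.0074 -0.0015 0.0097 0 0 0" --pt "0 0.008 -0.0015 0.0093 0 0 0" --pt "0 0.0086 -0.0016 0.0088 0 0 0"

```text
time_s: 5.28
ee_pos: [0.5155, -0.0563, 0.2588]
ee_rot: [-0.001, 0.771, 0.637, -0.001]
wrist_force: [-25.6, 3.8, 19.7]
width: 0.01
grasp_force: 59.0
```

Request:
servo_tool --pt "0 0.0092 -0.0018 0.0083 0 0 0" --pt "0 0.0096 -0.0018 0.0076 0 0 0" --pt "0 0.0099 -0.0019 0.007 0 0 0" --pt "0 0.0102 -0.002 0.0063 0 0 0" --pt "0 0.0104 -0.0019 0.0055 0 0 0" --pt "0 0.0103 -0.002 0.0047 0 0 0"

```text
time_s: 6.02
ee_pos: [0.5772, -0.0683, 0.2995]
ee_rot: [0.001, 0.771, 0.637, 0.0]
wrist_force: [-12.6, -0.5, 20.7]
width: 0.0095
grasp_force: 63.3
```

Request:
servo_tool --pt "0 0.0098 -0.002 0.0046 0 0 0" --pt "0 0.0101 -0.0019 0.0038 0 0 0" --pt "0 0.0099 -0.0019 0.003 0 0 0" --pt "0 0.0094 -0.0018 0.0024 0 0 0" --pt "0 0.009 -0.0017 0.0017 0 0 0" --pt "0 0.0084 -0.0016 0.001 0 0 0" --pt "0 0.0077 -0.0015 0.0006 0 0 0" --pt "0 0.007 -0.0013 0.0003 0 0 0"

```text
time_s: 7.02
ee_pos: [0.649, -0.082, 0.3156]
ee_rot: [0.001, 0.771, 0.637, 0.0]
wrist_force: [-3.6, -2.7, 7.7]
width: 0.0095
grasp_force: 60.7
```

Request:
servo_tool --pt "0 0.005 -0.001 0.0 0 0 0" --pt "0 0.003 -0.0006 0 0 0 0" --pt "0 0 0 0 0 0 0" --pt "0 0 0 0 0 0 0"

```text
time_s: 7.52
ee_pos: [0.6569, -0.0836, 0.3151]
ee_rot: [0.001, 0.771, 0.637, 0.0]
wrist_force: [-1.8, -2.6, 5.1]
width: 0.0095
grasp_force: 61.2
```

Run:
```python
from h import *
cv2.imwrite("pics/s2.png",capture("scene")[:,:,::-1])
```

```text
(no output)
```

View pics/s2.png

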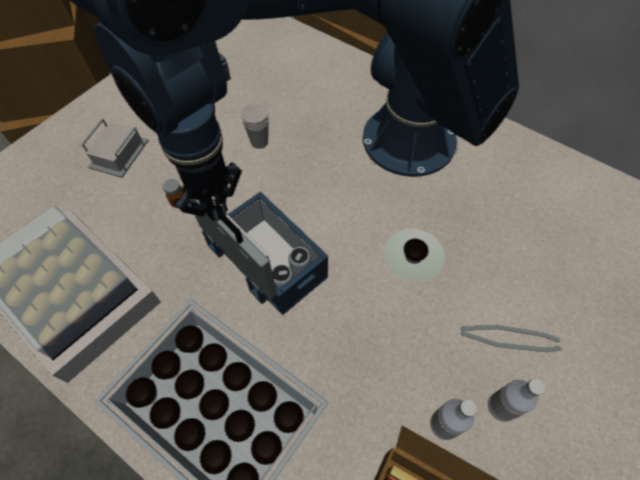

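The lid stands upright at (240,245), still on its pins, and the inside cans show at (280,271) and (299,256). Next I lift it straight up.

Request:
servo_tool --pt "0 0 0 0.004 0 0 0" --pt "0 0 0 0.006 0 0 0" --pt "0 0 0 0.006 0 0 0" --pt "0 0 0 0.006 0 0 0" --pt "0 0 0 0.008 0 0 0" --pt "0 0 0 0.01 0 0 0" --pt "0 0 0 0.01 0 0 0" --pt "0 0 0 0.01 0 0 0"

```text
time_s: 8.57
ee_pos: [0.6559, -0.0831, 0.3735]
ee_rot: [0.001, 0.771, 0.637, 0.001]
wrist_force: [-63.7, 8.5, -12.0]
width: 0.0095
grasp_force: 60.3
```

Run:
```python
from h import *
s=sense();print(s["ee_pos"],s["joint_pos"],s["wrist_force"])
cv2.imwrite("pics/s3.png",capture("scene")[120:330,120:400,::-1].repeat(2,0).repeat(2,1))
```

```text
[ 0.6559 -0.0831  0.3735] [-0.126   0.7722  1.2425  2.0372 -0.      1.6337] [-63.7476   8.4669 -12.0045]
```

View pics/s3.png

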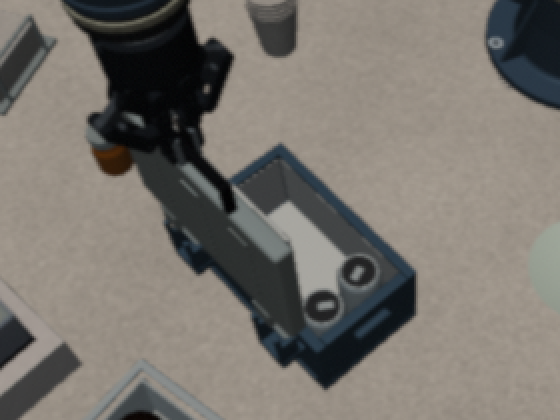

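The lid is upright and clear of the pins. Joint 4 is at 2.037 against its 2.04 stop, which explains the force, so I move inwards and slightly down, then across.

Request:
servo_tool --pt "0 -0.008 0.002 -0.003 0 0 0" --pt "0 -0.01 0.006 -0.001 0 0 0" --pt "0 -0.012 0.012 0 0 0 1"

```text
time_s: 9.0
ee_pos: [0.6244, -0.063, 0.3687]
ee_rot: [0.0, 0.765, 0.644, 0.0]
wrist_force: [0.7, 0.6, -3.5]
width: 0.0097
grasp_force: 60.5
```

Run:
```python
from h import *
s=sense();print(s["ee_pos"],s["joint_pos"],s["wrist_force"],s["ft_torque"])
```

```text
[ 0.6244 -0.063   0.3687] [-0.1005  0.5886  0.8797  1.8612 -0.0001  1.6419] [ 0.747   0.5941 -3.5197] [-0.0014 -0.0292  0.0012]
```

Request:
servo_tool --pt "0 -0.008 0.02 0 0 0 5" --pt "0 -0.008 0.028 0 0 0 8" --pt "0 -0.008 0.033 0 0 0 9" --pt "0 -0.008 0.034 0 0 0 9" --pt "0 -0.007 0.034 0 0 0 9" --pt "0 -0.007 0.034 0 0 0 9" --pt "0 -0.007 0.034 0 0 0 9" --pt "0 -0.007 0.034 -0.005 0 0 9"

```text
time_s: 10.0
ee_pos: [0.5646, 0.189, 0.3643]
ee_rot: [0.0, 0.28, 0.96, 0.001]
wrist_force: [1.1, -0.9, -3.3]
width: 0.0096
grasp_force: 60.5
```

Request:
servo_tool --pt "0 -0.005 0.034 -0.012 0 0 9" --pt "0 -0.005 0.034 -0.015 0 0 9" --pt "0 -0.002 0.033 -0.02 0 0 9" --pt "0 0 0.03 -0.025 0 0 6.5" --pt "0 0 0.024 -0.025 0 0 0" --pt "0 0 0.014 -0.02 0 0 0" --pt "0 0 0 -0.01 0 0 0" --pt "0 0 0 0 0 0 0"

```text
time_s: 11.0
ee_pos: [0.553, 0.3562, 0.2368]
ee_rot: [-0.001, -0.006, 1.0, 0.001]
wrist_force: [-0.3, -0.7, -2.7]
width: 0.0096
grasp_force: 60.5
```

Run:
```python
from h import *
s=sense();print(s["ee_pos"],s["ee_rot"],s["joint_pos"],s["wrist_force"],s["ft_torque"])
cv2.imwrite("pics/s4.png",capture("scene")[:,:,::-1])
```

```text
[0.553  0.3562 0.2368] [-0.0005 -0.0058  1.      0.0005] [0.5716 0.5675 0.4978 1.5014 0.0014 0.56  ] [-0.3093 -0.7413 -2.7059] [ 0.0307 -0.0142 -0.0195]
```

View pics/s4.png

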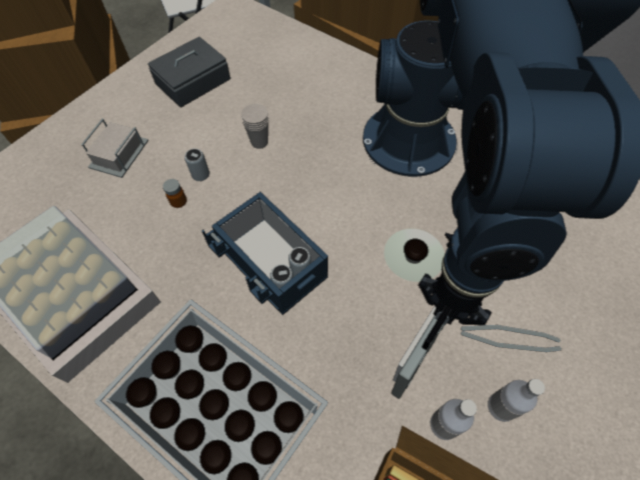

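The lid hangs vertically at about (420,345), with clear table under it and everything else undisturbed. I'll tilt it 20° so its foot goes left, touch down, then swing the bar down towards the box.

Request:
servo_tool --pt "0 0 0 0 5 0 0" --pt "0 0 0 0 7.5 0 0" --pt "0 0 0 -0.005 7.5 0 0" --pt "0 0 0 -0.01 0 0 0" --pt "0 0 0 -0.01 0 0 0" --pt "0 0 0 -0.01 0 0 0" --pt "0 0 0 -0.008 0 0 0" --pt "0 0 0 0 0 0 0"

```text
time_s: 12.05
ee_pos: [0.554, 0.3576, 0.1945]
ee_rot: [0.002, -0.006, 0.985, 0.175]
wrist_force: [2.2, -2.0, 3.4]
width: 0.0095
grasp_force: 61.3
```

Run:
```python
import numpy as np
n=32;s=np.arange(n+1)/n;b=np.radians(70*(1-s));S,C=np.sin(b),np.cos(b);k=b>np.radians(20)
z=np.where(k,.213*S+.010*C,.169*S+.026*C);y=-np.where(k,.213*C-.010*S,.0468+.169*C-.026*S)
t=np.radians(20*(1-s));Y=y+.0155*np.sin(t);Z=z-.0155*np.cos(t);print(Z[0],Z[-1])
D=np.diff(np.round(np.c_[Y,Z],4),axis=0)
for k in range(0,n,8):print([[0,0]+[round(float(v),4) for v in d]+[-.625,0,0] for d in D[k:k+8]])
```

```text
0.18900949403847356 0.010499999999999999
[[0, 0, -0.0078, -0.0026, -0.625, 0, 0], [0, 0, -0.0078, -0.0029, -0.625, 0, 0], [0, 0, -0.0077, -0.0032, -0.625, 0, 0], [0, 0, -0.0075, -0.0035, -0.625, 0, 0], [0, 0, -0.0074, -0.0038, -0.625, 0, 0], [0, 0, -0.0073, -0.004, -0.625, 0, 0], [0, 0, -0.0071, -0.0043, -0.625, 0, 0], [0, 0, -0.0069, -0.0046, -0.625, 0, 0]]
[[0, 0, -0.0068, -0.0048, -0.625, 0, 0], [0, 0, -0.0065, -0.0051, -0.625, 0, 0], [0, 0, -0.0064, -0.0053, -0.625, 0, 0], [0, 0, -0.0062, -0.0055, -0.625, 0, 0], [0, 0, -0.0059, -0.0058, -0.625, 0, 0], [0, 0, -0.0058, -0.0059, -0.625, 0, 0], [0, 0, -0.0055, -0.0062, -0.625, 0, 0], [0, 0, -0.0053, -0.0064, -0.625, 0, 0]]
[[0, 0, -0.005, -0.0066, -0.625, 0, 0], [0, 0, -0.0047, -0.0067, -0.625, 0, 0], [0, 0, -0.0045, -0.0069, -0.625, 0, 0], [0, 0, -0.0043, -0.0071, -0.625, 0, 0], [0, 0, -0.004, -0.0072, -0.625, 0, 0], [0, 0, -0.0037, -0.0074, -0.625, 0, 0], [0, 0, -0.0033, -0.0072, -0.625, 0, 0], [0, 0, -0.0032, -0.0058, -0.625, 0, 0]]
[[0, 0, -0.003, -0.0059, -0.625, 0, 0], [0, 0, -0.0027, -0.0061, -0.625, 0, 0], [0, 0, -0.0025, -0.0061, -0.625, 0, 0], [0, 0, -0.0022, -0.0062, -0.625, 0, 0], [0, 0, -0.002, -0.0062, -0.625, 0, 0], [0, 0, -0.0018, -0.0064, -0.625, 0, 0], [0, 0, -0.0015, -0.0064, -0.625, 0, 0], [0, 0, -0.0013, -0.0064, -0.625, 0, 0]]
```

Request:
servo_tool --pt "0 0 -0.0078 -0.0026 -0.625 0 0" --pt "0 0 -0.0078 -0.0029 -0.625 0 0" --pt "0 0 -0.0077 -0.0032 -0.625 0 0" --pt "0 0 -0.0075 -0.0035 -0.625 0 0" --pt "0 0 -0.0074 -0.0038 -0.625 0 0" --pt "0 0 -0.0073 -0.004 -0.625 0 0" --pt "0 0 -0.0071 -0.0043 -0.625 0 0" --pt "0 0 -0.0069 -0.0046 -0.625 0 0"

```text
time_s: 13.05
ee_pos: [0.5543, 0.2973, 0.1659]
ee_rot: [0.002, -0.006, 0.991, 0.131]
wrist_force: [2.1, -5.7, 10.6]
width: 0.0093
grasp_force: 64.6
```

Request:
servo_tool --pt "0 0 -0.0068 -0.0048 -0.625 0 0" --pt "0 0 -0.0065 -0.0051 -0.625 0 0" --pt "0 0 -0.0064 -0.0053 -0.625 0 0" --pt "0 0 -0.0062 -0.0055 -0.625 0 0" --pt "0 0 -0.0059 -0.0058 -0.625 0 0" --pt "0 0 -0.0058 -0.0059 -0.625 0 0" --pt "0 0 -0.0055 -0.0062 -0.625 0 0" --pt "0 0 -0.0053 -0.0064 -0.625 0 0"

```text
time_s: 14.05
ee_pos: [0.5533, 0.2488, 0.1197]
ee_rot: [0.001, -0.006, 0.996, 0.088]
wrist_force: [1.2, -4.2, 4.2]
width: 0.0097
grasp_force: 67.7
```

Request:
servo_tool --pt "0 0 -0.005 -0.0066 -0.625 0 0" --pt "0 0 -0.0047 -0.0067 -0.625 0 0" --pt "0 0 -0.0045 -0.0069 -0.625 0 0" --pt "0 0 -0.0043 -0.0071 -0.625 0 0" --pt "0 0 -0.004 -0.0072 -0.625 0 0" --pt "0 0 -0.0037 -0.0074 -0.625 0 0" --pt "0 0 -0.0033 -0.0072 -0.625 0 0" --pt "0 0 -0.0032 -0.0058 -0.625 0 0"

```text
time_s: 15.05
ee_pos: [0.5532, 0.2166, 0.0646]
ee_rot: [0.0, -0.006, 0.999, 0.045]
wrist_force: [0.7, 2.5, 0.7]
width: 0.0095
grasp_force: 70.4
```

Request:
servo_tool --pt "0 0 -0.003 -0.0059 -0.625 0 0" --pt "0 0 -0.0027 -0.0061 -0.625 0 0" --pt "0 0 -0.0025 -0.0061 -0.625 0 0" --pt "0 0 -0.0022 -0.0062 -0.625 0 0" --pt "0 0 -0.002 -0.0062 -0.625 0 0" --pt "0 0 -0.0018 -0.0064 -0.625 0 0" --pt "0 0 -0.0015 -0.0064 -0.625 0 0" --pt "0 0 -0.0005 -0.0054 -0.625 0 0"

```text
time_s: 16.05
ee_pos: [0.5532, 0.2, 0.016]
ee_rot: [-0.0, -0.006, 1.0, 0.0]
wrist_force: [0.4, -5.1, 1.0]
width: 0.0098
grasp_force: 69.6
```

Request:
servo_tool --pt "0 0 0 -0.002 0 0 0" --pt "0 0 0 -0.001 0 0 0" --pt "0 0 0 0 0 0 0"

```text
time_s: 16.42
ee_pos: [0.5532, 0.2003, 0.0134]
ee_rot: [-0.0, -0.006, 1.0, 0.001]
wrist_force: [-0.2, -0.6, -1.5]
width: 0.0096
grasp_force: 70.1
```

Request:
servo_tool --pt "0 0 0 -0.001 0 0 0" --pt "0 0 0 -0.001 0 0 0" --pt "0 0 0 -0.0005 0 0 0" --pt "0 0 0 0 0 0 0"

```text
time_s: 16.92
ee_pos: [0.5533, 0.2002, 0.011]
ee_rot: [-0.0, -0.006, 1.0, 0.001]
wrist_force: [0.4, -2.1, -0.9]
width: 0.0096
grasp_force: 70.2
```

Request:
servo_tool --pt "0 0 0 -0.001 0 0 0" --pt "0 0 0 -0.001 0 0 0" --pt "0 0 0 0 0 0 0"

```text
time_s: 17.3
ee_pos: [0.5533, 0.2002, 0.0089]
ee_rot: [-0.0, -0.006, 1.0, 0.001]
wrist_force: [0.8, -1.9, 0.5]
width: 0.0092
grasp_force: 70.3
```

Request:
servo_tool --pt "0.28 0 0 0 0 0 0" --pt "0.28 0 0 0 0 0 0" --pt "0.28 0 0 0 0 0 0" --pt "0.28 0 0 0.01 0 0 0" --pt "0.28 0 0 0.02 0 0 0" --pt "0.28 0 0 0.04 0 0 0" --pt "0.5 0 0 0.06 0 0 0" --pt "0.8 0 0 0.06 0 0 0"

```text
time_s: 18.3
ee_pos: [0.5528, 0.2001, 0.2016]
ee_rot: [0.0, -0.006, 1.0, 0.001]
wrist_force: [1.7, 1.8, -0.4]
width: 0.0595
grasp_force: 0.0
```

Request:
servo_tool --pt "1 -0.007 -0.05 0.02 0 0 0" --pt "1 -0.007 -0.05 0 0 0 0" --pt "1 -0.007 -0.05 0 0 0 0" --pt "1 -0.007 -0.05 0 0 0 0" --pt "1 -0.007 -0.05 0 0 0 0" --pt "1 -0.007 -0.05 0 0 0 0" --pt "1 -0.007 -0.05 0 0 0 0" --pt "1 -0.007 -0.05 0 0 0 0"

```text
time_s: 19.3
ee_pos: [0.4968, -0.2013, 0.2198]
ee_rot: [0.0, -0.006, 1.0, 0.001]
wrist_force: [0.5, -0.3, -0.1]
width: 0.0856
grasp_force: 0.0
```

Request:
servo_tool --pt "1 -0.007 -0.05 0 0 0 0" --pt "1 -0.007 -0.05 0 0 0 0" --pt "1 -0.007 -0.05 0 0 0 0" --pt "1 -0.01 -0.056 0 0 0 0" --pt "1 0 0 0 0 0 0" --pt "1 0 0 0 0 0 0"

```text
time_s: 20.05
ee_pos: [0.4662, -0.4056, 0.2193]
ee_rot: [0.0, -0.006, 1.0, 0.001]
wrist_force: [0.9, 0.2, -0.0]
width: 0.0856
grasp_force: 0.0
```

Run:
```python
from h import *
s=sense();print(s["ee_pos"],s["ee_rot"],s["joint_pos"],s["width"])
m=camera_model("wrist");w=capture("wrist");t=capture("top")
print("can pred",proj(m,[.466,-.406,.088]),"cam",-m["R"].T@m["t"])
np.save("wm.npy",m,allow_pickle=True)
o=np.zeros((600,640,3),np.uint8);o[:480]=w
a=t[110:290,150:450];o=np.vstack([cv2.resize(w,(480,360)),cv2.resize(a,(480,240),interpolation=2)])  # a: x scale 1.6, y 1.333
cv2.imwrite("pics/m5.png",o[:,:,::-1]);cv2.imwrite("pics/w5.png",w[:,:,::-1])
```

```text
[ 0.4662 -0.4056  0.2193] [ 0.0001 -0.0057  1.      0.001 ] [-0.7168  0.4695  0.2966  1.3991  0.0016 -0.7281] 0.08564111617553069
can pred [319.9588 226.6971] cam [ 0.3961 -0.4064  0.3612]
```

View pics/m5.png

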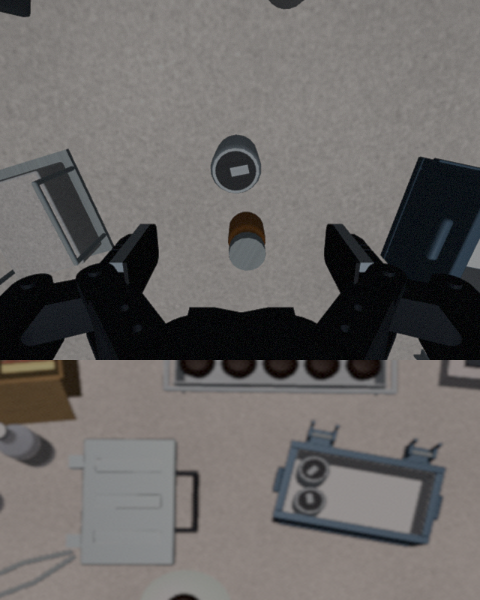

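The lid lies flat at crop (130,500), with the box open and both inside cans at its left end. The can top's centre is at wrist full-frame px (315,228) and the jar cap at (329,333).

Run:
```python
from h import *
m=camera_model("wrist")
print("can",ray(m,236/.75,171/.75,.088),"edges",ray(m,211/.75,171/.75,.088),ray(m,260/.75,171/.75,.088))
print("jar",ray(m,247/.75,252/.75,.075))
t=camera_model("top");f=lambda u,v,z:ray(t,150+u/1.6,110+(v-360)/1.3333,z)[:2]
c=np.array([.564,-.065]);a=np.radians(-10.8);X=np.array([np.cos(a),np.sin(a)]);Y=np.array([-X[1],X[0]])
for n,u,v in(("ib",313,470),("ia",308,501)):
    p=f(u,v,.1);print(n,p,(p-c)@X,(p-c)@Y)
for u,v in((293,447),(445,466),(430,543),(277,519)):
    p=f(u,v,.115);print((p-c)@X,(p-c)@Y)
print("free",c-.05*Y)
w=f(130,502,.022);print("lid",w)
```

```text
can [ 0.4675 -0.4092  0.088 ] edges [ 0.4678 -0.4343  0.088 ] [ 0.4672 -0.3852  0.088 ]
jar [ 0.5666 -0.396   0.075 ]
ib [0.6065 0.0071] 0.02820760151643573 0.07881334928812267
ia [0.5467 0.0145] -0.03187206869656255 0.07487025375943793
0.062013248464560626 0.11882489631471656
0.07530761572509183 -0.12324446305967139
-0.0729175082430692 -0.12681610751976322
-0.0769567486502969 0.11613608620763163
free [ 0.5546 -0.1141]
lid [0.5499 0.3106]
```

Request:
servo_tool --pt "1 0.001 -0.0035 -0.03 0 0 0" --pt "1 0 0 -0.035 0 0 0" --pt "1 0 0 -0.035 0 0 0" --pt "1 0 0 -0.03 0 0 0" --pt "1 0 0 -0.022 0 0 0" --pt "1 0 0 -0.015 0 0 0" --pt "1 0 0 0 0 0 0"

```text
time_s: 21.02
ee_pos: [0.4672, -0.4084, 0.0515]
ee_rot: [-0.0, -0.006, 1.0, 0.001]
wrist_force: [0.7, -0.1, 0.3]
width: 0.0852
grasp_force: 0.0
```

Request:
servo_tool --pt "0.3 0 0 0 0 0 0" --pt "0.3 0 0 0 0 0 0" --pt "0.3 0 0 0 0 0 0" --pt "0.3 0 0 0 0 0 0" --pt "0.3 0 0 0 0 0 0"

```text
time_s: 21.65
ee_pos: [0.4678, -0.4098, 0.0532]
ee_rot: [0.001, -0.006, 1.0, 0.0]
wrist_force: [-1.0, 1.1, 6.8]
width: 0.0511
grasp_force: 61.7
```

Request:
servo_tool --pt "0.3 0 0 0.02 0 0 0" --pt "0.3 0 0 0.035 0 0 0" --pt "0.3 0 0 0.035 0 0 0" --pt "0.3 0.002 0.01 0.035 0 0 0" --pt "0.3 0.008 0.03 0.01 0 0 -2" --pt "0.3 0.011 0.036 0 0 0 -2" --pt "0.3 0.011 0.036 0 0 0 -2" --pt "0.3 0.011 0.036 0 0 0 -2"

```text
time_s: 22.65
ee_pos: [0.5105, -0.2603, 0.1875]
ee_rot: [0.0, 0.065, 0.998, 0.001]
wrist_force: [0.2, 0.2, -0.7]
width: 0.0512
grasp_force: 63.0
```

Request:
servo_tool --pt "0.3 0.011 0.036 0 0 0 -2" --pt "0.3 0.011 0.036 0 0 0 -1.2" --pt "0.3 0.011 0.036 0 0 0 0" --pt "0.3 0.0085 0.028 0 0 0 0" --pt "0.3 0.003 0.014 0 0 0 0" --pt "0.3 0 0 0 0 0 0" --pt "0.3 0 0 0 0 0 0"

```text
time_s: 23.52
ee_pos: [0.5545, -0.1122, 0.187]
ee_rot: [0.0, 0.092, 0.996, 0.001]
wrist_force: [0.2, 0.2, -1.8]
width: 0.0511
grasp_force: 63.0
```

Run:
```python
from h import *
s=sense();print(s["ee_pos"],s["ee_rot"],s["wrist_force"],s["width"])
c=np.array([.564,-.065]);a=np.radians(-10.8);X=np.array([np.cos(a),np.sin(a)]);Y=np.array([-X[1],X[0]]);p=s["ee_pos"][:2]-c
print(p@X,p@Y)
cv2.imwrite("pics/s6.png",cv2.resize(capture("scene")[120:340,160:400,::-1],None,fx=2.5,fy=2.5,interpolation=2))
```

```text
[ 0.5545 -0.1122  0.187 ] [0.     0.092  0.9958 0.0008] [ 0.1988  0.2109 -1.8326] 0.051143575568152806
-0.0004761480363113003 -0.04812490169284047
```

View pics/s6.png

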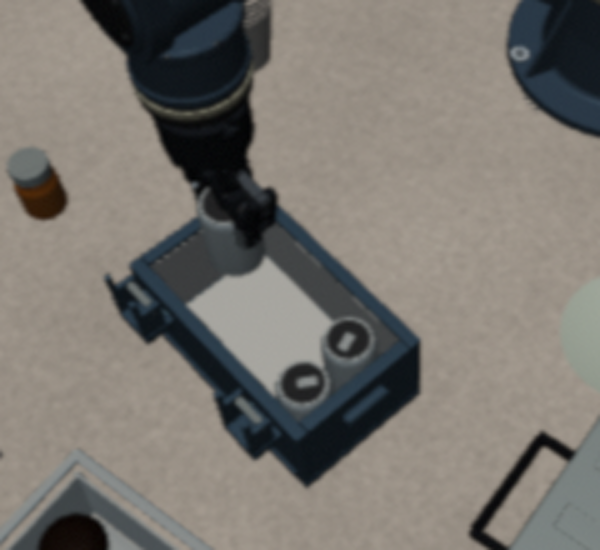

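The can (~(235,235)) hangs over the empty end, with the inside cans at (300,385) and (348,340) well clear. Lowering.

Request:
servo_tool --pt "0.3 0 0 -0.015 0 0 0" --pt "0.3 0 0 -0.025 0 0 0" --pt "0.3 0 0 -0.025 0 0 0" --pt "0.3 0 0 -0.025 0 0 0" --pt "0.3 0 0 -0.015 0 0 0" --pt "0.3 0 0 -0.008 0 0 0" --pt "0.3 0 0 -0.004 0 0 0" --pt "0.3 0 0 -0.001 0 0 0"

```text
time_s: 24.58
ee_pos: [0.555, -0.1113, 0.0692]
ee_rot: [0.0, 0.092, 0.996, 0.001]
wrist_force: [0.1, -0.0, -1.7]
width: 0.0512
grasp_force: 63.0
```

Request:
servo_tool --pt "0.3 0 0 -0.001 0 0 0" --pt "0.3 0 0 -0.001 0 0 0" --pt "0.3 0 0 -0.001 0 0 0" --pt "0.3 0 0 0 0 0 0"

```text
time_s: 25.08
ee_pos: [0.5547, -0.1113, 0.0659]
ee_rot: [0.0, 0.092, 0.996, 0.001]
wrist_force: [-0.1, 0.9, -1.3]
width: 0.0511
grasp_force: 63.0
```

Request:
servo_tool --pt "0.3 0 0 -0.001 0 0 0" --pt "0.3 0 0 -0.0005 0 0 0" --pt "0.3 0 0 0 0 0 0"

```text
time_s: 25.45
ee_pos: [0.5552, -0.1114, 0.0652]
ee_rot: [0.001, 0.092, 0.996, 0.001]
wrist_force: [-2.3, -0.2, 9.9]
width: 0.051
grasp_force: 64.2
```

The can is on the floor (contact force 10 N). Releasing to about 68 mm and retreating.

Request:
servo_tool --pt "0.78 0 0 0.0005 0 0 0" --pt "0.78 0 0 0 0 0 0" --pt "0.78 0 0 0 0 0 0" --pt "0.78 0 0 0.015 0 0 0" --pt "0.78 0 0 0.035 0 0 0" --pt "0.78 0 0 0.05 0 0 0" --pt "0.78 0 0 0.05 0 0 0" --pt "0.78 -0.02 -0.03 0 0 0 0"

```text
time_s: 26.45
ee_pos: [0.5371, -0.141, 0.2198]
ee_rot: [0.004, 0.09, 0.996, 0.0]
wrist_force: [0.4, -1.0, 0.3]
width: 0.067
grasp_force: 0.0
```

Request:
servo_tool --pt "0.78 -0.03 -0.05 0 0 0 0" --pt "0.78 -0.03 -0.05 0 0 0 0" --pt "0.78 -0.02 -0.04 0 0 0 0" --pt "0.78 0 0 0 0 0 0" --pt "0.78 0 0 0 0 0 0"

```text
time_s: 27.08
ee_pos: [0.4549, -0.2811, 0.2156]
ee_rot: [0.0, 0.092, 0.996, 0.001]
wrist_force: [0.5, 0.2, 1.1]
width: 0.0665
grasp_force: 0.0
```

Run:
```python
from h import *
s=sense();print(s["ee_pos"],s["wrist_force"],s["time_s"])
cv2.imwrite("pics/s7.png",capture("scene")[:,:,::-1])
```

```text
[ 0.4549 -0.2811  0.2156] [0.5043 0.1967 1.1295] 27.075
```

View pics/s7.png

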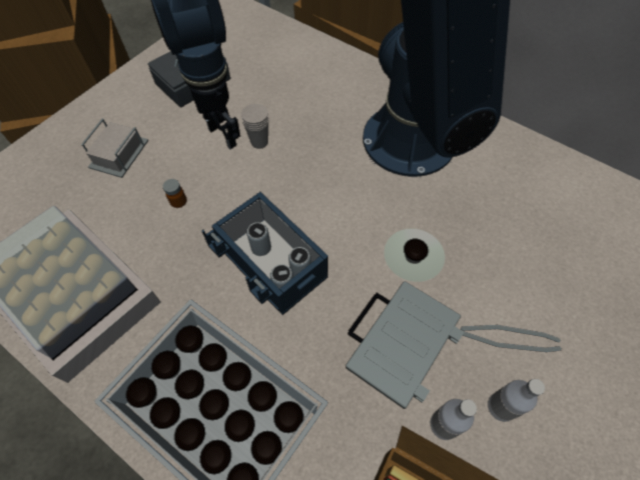

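The can stands upright in the empty end at (258,236). The lid lies flat at (405,343), and the bar's released height of about 25 mm matches plug-down flat. Everything else is in its place, so I hand in.

```bash
python3 -c "
from bench import *
print(job_done())"
```

```text
the job is handed in; nothing more can be done
None
```

The job is handed in at about 27 s (no verdict came back): the lid was raised, lifted off its pins and laid flat to the left of the box, the can stands upright in the empty end, and the last picture shows nothing else knocked over or moved.

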